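Weigh a pail of biscuits on a hand scale

TASK

Weigh the small steel pail of biscuits: take the hand scale out of its stand, catch its hook under the top of the pail's handle and raise it until the pail hangs just clear of the counter, about 1 cm and no more, and hold it still there for two seconds. Then set the pail gently back down upright where it stood, unhook the scale and put it back upright on the rails of its stand. Lift the pail by the scale alone, never push, drag or pull it hard, and leave the other things on the counter alone.

Things in the scene. Friction and masses are not known exactly. Their poses are not given: they have to be found in the camera images.
- scale_centre (a point): Hand scale, loose, 180 g: grey housing 30 (x) x 40 (y) x 80 mm (z), a 10 mm black cap on it (26 mm in y), a steel J-hook straight below. Point: middle of the housing, 40 mm above its underside; z up. It stands upright on the stand's two rails, its x along them. Grasp across the 40 mm (fingers closing along y). The hook lies in its x-z plane
- hook_seat (a point): Lowest point inside the hook, where the load hangs; 84 mm below scale_centre with the spring unloaded. Hook of 6 mm steel, its bottom 6 mm lower, 36 mm long in x. Mouth opens to the scale's +x: free tip 15 mm in front (+x), its top 19 mm above this point; shank 14 mm behind. A bar enters over the tip, in the 25 mm between tip and housing
- hook (a joint): How far the hook is drawn out of the housing against its spring, m: 0 unloaded, up to 0.100. Spring 100 N/m (10 mm for each newton), with preload: it begins to move at about 0.15 N of load and stops bouncing within a second
- stand_seat (a point): Stand, fixed: wooden foot, two posts at the back (+x), two level steel rails along x, each 12 mm wide, 20 mm slot between, open above and to the front. Point: mid-slot, level with the rail tops, 80 mm above the counter; the middle of the scale's underside rests here. Rails reach 36 mm in front, 55 mm behind. The hook (50 mm long) lifts straight up out of the slot and lowers straight in
- handle_top (a point): Top middle of the pail's stiff arched handle, axis of its 6 mm steel bar, 109 mm above the pail's underside; z up. The arch stands in the pail's y-z plane, so the bar runs along y here, falling 3 mm in the first 22 mm either side and 14 mm in 44 mm; legs at y = +-54 mm. May be hooked from either side (+x or -x). Loose
- pail: Round steel pail of biscuits, open, 102 mm across the rim, 58 mm high to the rim and biscuits heaped to 60 mm; origin in the middle of its underside, on the counter. Weight unknown, 0.3 to 0.9 kg (it draws the spring out by 28 to 90 mm)
- canister: Bystander: steel utensil canister, 72 mm across, 120 mm high, with handles sticking up to 165 mm; origin at its underside
- cake_stand: Bystander: white cake stand, plate 180 mm across, 79 mm high; origin at its underside
- carton: Bystander: cardboard cake carton 80 x 110 x 60 mm; origin at its underside

How it is judged:
By the outcome, as a careful person would: the job done as asked, in the order asked, and still so for the second after the job is handed in, with the robot touching nothing.
It also fails if it takes over 70 s, if anything falls off the work surface, if the arm or the gripper's body presses on something with over 40 N, if the wrist force passes 120 N, or if a joint passes its speed limit or range.

ROBOT

A 7-joint arm with a two-finger parallel gripper is mounted at the origin on the work surface. World frame = base frame: x ahead of the robot, y to its left, z up, the work surface at z = 0. Lengths are in m, angles in rad, forces in N, time in s.
With the tool pointing down it reaches from about 0.425 to 1.025 m from the base axis. Payload 9.4 kg.
Tool frame: the origin (TCP) lies on the front face of the gripper's body, between the roots of the fingers; the fingertips stand 84 mm ahead of it and the grasp point (between the pads) lies 65 mm ahead of it; z points along the fingers, x is the direction in which the jaws open and shut, and the axes are right-handed (so a half turn about z gives the same grasp; the last joint's range is limited). The gripper opens to 93 mm and grips with 3 to 60 N. Pads are 15 mm wide; open, the fingers measure 128 mm over their backs; the gripper's body (75 mm by 188 mm) begins 65 mm behind the grasp point.
Start: joints at [1.057, 0.599, -0.003, 1.599, 0.002, 0.943, -0.08], TCP at [0.307, -0.657, 0.303] pointing down, gripper open.
Joint ranges: [-2.57, 2.57], [-0.35, 1.97], [-1.29, 1.29], [0.11, 2.56], [-1.05, 4.19], [0.11, 1.86], [-2.63, 2.63]. Speed limits (rad/s): [2.22, 2.22, 3.01, 3.01, 3.14, 3.14, 3.14].

INTERFACE

Orientations are given as a unit quaternion [w, x, y, z].
In Python, from station import get_obs, snapshot, close_job, boxes_of, regions_of, landmark_of gives the robot as it stands.
- The arm moves only by the tool send_rows, never from a script. Its arguments are lists of equal length, an entry for each row: "offset": the shift along the world's x, y, z in m, a list of three; "turn": the turn about the world's z in degrees. A call has 1 to 12 rows; each row shifts and turns the commanded pose from where the row before left it; what a row does not reach is not made up. A row lasts 1/10 s, in which the tool goes at most 50 mm and 8.59 degrees, less where a joint would pass 70% of its speed; a pose out of reach is approached as far as the arm can. A call with a gripper value outside its range is refused whole. "grip" is the closure, from 0 (fully open) to 1 (shut), set as the call begins (left out, the last holds). The fingers move at their own pace and stop on an object; "squeeze" is the grip in N (left out, the last holds). Time passes only in rows, so rows that do not move let the fingers close. It gives the time, the measured TCP pose, the force and the opening at its end, in the units of the state.
- get_obs(): the state, without advancing time (a new reading comes with each control period).
- snapshot(name): name is "side" or "top" or "wrist"; returns a dict with "pixels" (400x640x3 uint8, blue, green, red), "mtx" (3x3 intrinsics, pixels), "R" (3x3) and "t" (3): a world point X has camera coordinates R X + t; the wrist camera has in their place "mount" (4x4, takes a point from camera to tool coordinates, whose origin is the TCP and whose axes are the tool frame's). Camera axes: x right, y down, z forward; pixel columns grow to the right and rows downward; lengths in m; the calibration is good to about 2 mm. The wrist camera is an equidistant fisheye: a pixel r from the principal point sees the ray r / f radians off the axis. A picture is of the moment at which its call begins: read the wrist's pose just before it. There is no depth.
- close_job(): hands the job in, once; it reports no verdict.
Trained networks look in the newest picture that a camera, given by its name, has taken for a name from the list of things; names that differ only in an ending like _2 or _b are one class to them, and where a whole thing is asked for, a point or a joint stands for the part that bears it (a point fixed in the world has none). Each returns a list of dicts, best first, with "score" (0 to 1); they miss things now and then, are a little off and sometimes report something else, mostly with a low value. They report only what shows in the picture. A call takes as long as a camera call.
- boxes_of(camera, label): "location" ([x, y, z] in m, in world coordinates, good to about 4 mm: the middle of the surface that is visible of it).
- regions_of(camera, label): "mask" (400x640 bool, what is visible of it).
- landmark_of(camera, label): "location" ([x, y, z] in m, in world coordinates, good to about 4 mm: a listed point, or the origin of a listed thing).
The state is a dict: "t": time; "joint_pos": joint angles; "joint_velocities": joint speeds; "joint_torque": joint torques, N m; "ee_pos": TCP position; "tcp_rot": TCP orientation; "contact_force": force on the tool from outside, world axes, zero at the start; "ft_torque": the same for the moment, N m; "gripper_width": finger opening in m.
Only numpy, scipy, OpenCV 4.12 (cv2) and the standard library are available. Lean on these libraries where they do the work, as an engineer would, in place of code of your own. Each camera call takes 0.05 s, during which the arm holds its last target.

## Working session

There is one attempt and no reset: what is moved stays moved. The work goes in short steps, Python scripts to look and compute and a tool call to move; the robot and the scene stay as the last step left them, time stands still between calls to the robot, and variables do not carry over. Pictures are saved under pics/ and viewed, and the job is handed in when it is done.

Besides the shell and the picture viewer there is one more tool, called after "Emit:" by a JSON object that holds its "op" and its "data", one argument or row to a line. send_rows: Moves the arm, as the interface text tells. Its arguments: {"type":"object","properties":{"offset":{"type":"array","items":{"type":"array","items":{"type":"number"}}},"turn":{"type":"array","items":{"type":"number"}},"grip":{"type":"number"},"squeeze":{"type":"number"}},"required":["offset","turn"]}

```bash
mkdir -p pics; cat > h.py <<'E'
from station import *
import numpy as np, cv2
def snap(n,f):
    s=snapshot(n); cv2.imwrite('pics/'+f+'.png',s['pixels']); return s
E
python3 - <<'E'
from h import *
o=get_obs()
for k,v in o.items(): print(k,np.round(v,4))
for c in ['side','top','wrist']:
    s=snap(c,c+'0')
    for l in ['scale_centre','hook_seat','stand_seat','handle_top','pail','canister','cake_stand','carton']:
        r=landmark_of(c,l)
        print(c,l,[(np.round(q['location'],4),round(q['score'],2)) for q in r[:2]])
E
```

```text
t 0.0
joint_pos [ 1.0573  0.6001 -0.0026  1.6001  0.0018  0.9429 -0.0798]
joint_velocities [ 0.0003  0.0016  0.0014  0.0015 -0.0002 -0.001  -0.0005]
joint_torque [ 6.00000e-04 -7.65061e+01  1.49760e+00 -2.52352e+01 -5.24000e-02
  1.70000e-02  2.00000e-04]
ee_pos [ 0.3066 -0.6566  0.3019]
tcp_rot [-4.000e-04  8.435e-01 -5.371e-01 -7.000e-04]
contact_force [-0.5365 -0.4961  0.4592]
ft_torque [-0.0434  0.0295  0.0424]
gripper_width 0.0932
side scale_centre [(array([ 0.5632, -0.1916,  0.12  ]), 0.74)]
side hook_seat [(array([ 0.5662, -0.1887,  0.0366]), 0.48)]
side stand_seat [(array([ 0.5647, -0.1892,  0.0833]), 0.74)]
side handle_top [(array([0.5126, 0.1344, 0.1079]), 0.72)]
side pail []
side canister [(array([0.6984, 0.3135, 0.002 ]), 0.94)]
side cake_stand [(array([ 0.7501, -0.    ,  0.0015]), 0.64), (array([0.7012, 0.3167, 0.0039]), 0.56)]
side carton [(array([ 0.7134, -0.3266, -0.002 ]), 0.76), (array([0.512 , 0.1294, 0.1062]), 0.42)]
top scale_centre [(array([ 0.5657, -0.1918,  0.1206]), 0.95)]
top hook_seat []
top stand_seat [(array([ 0.5704, -0.1891,  0.0818]), 0.97), (array([ 0.5671, -0.1888,  0.1228]), 0.47)]
top handle_top [(array([0.5118, 0.1374, 0.1098]), 0.97)]
top pail [(array([5.097e-01, 1.338e-01, 1.000e-04]), 0.66)]
top canister [(array([0.697 , 0.315 , 0.0022]), 0.88)]
top cake_stand [(array([ 0.7491, -0.0031, -0.0009]), 0.7)]
top carton [(array([ 0.7155, -0.3238,  0.0032]), 0.96), (array([0.5125, 0.1334, 0.0026]), 0.24)]
wrist scale_centre []
wrist hook_seat []
wrist stand_seat []
wrist handle_top []
wrist pail []
wrist canister []
wrist cake_stand []
wrist carton []
```

View pics/side0.png

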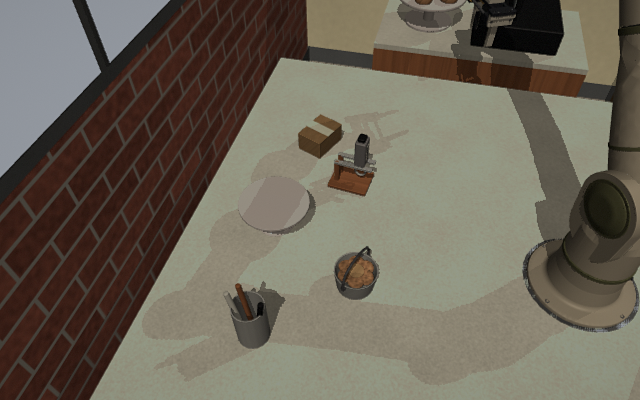

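View pics/top0.png

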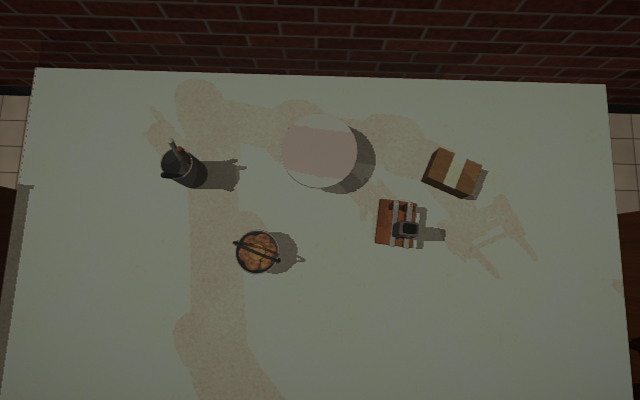

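```bash
cat >> h.py <<'E'
def rect(s,z,x0,x1,y0,y1,res=0.0004):
    # image: up = +x, left=+y
    H=int((x1-x0)/res);W=int((y1-y0)/res)
    A=np.array([[0,-res,x1],[-res,0,y1],[0,0,z],[0,0,1.]])@np.eye(3)
    A=np.array([[0,-res,x1],[-res,0,y1],[0,0,z]])
    M=s['mtx']@(s['R']@A+np.outer(s['t'],[0,0,1]))
    return cv2.warpPerspective(s['pixels'],M,(W,H),flags=cv2.INTER_CUBIC|cv2.WARP_INVERSE_MAP)
E
python3 - <<'E'
from h import *
s=snap('top','top1')
print(-s['R'].T@s['t'])
a=rect(s,0.08,0.48,0.66,-0.28,-0.1,0.00045)
b=rect(s,0.105,0.43,0.61,0.04,0.22,0.00045)
cv2.imwrite('pics/r1.png',np.hstack([a,b]))
s=snap('side','side1'); print(-s['R'].T@s['t'])
p=s['pixels']; cv2.imwrite('pics/s1.png',np.hstack([cv2.resize(p[115:205,310:400],(400,400),interpolation=2),cv2.resize(p[235:315,315:395],(400,400),interpolation=2)]))
E
```

```text
[ 0.50264941 -0.00757848  0.95903208]
[0.42281921 0.75350975 0.99392079]
```

View pics/r1.png

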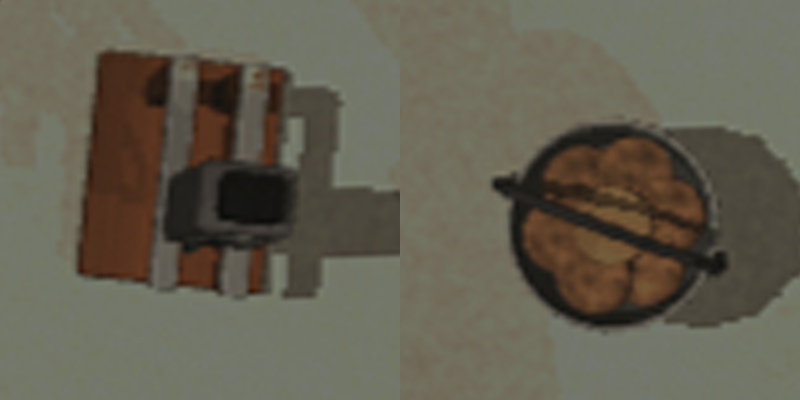

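View pics/s1.png

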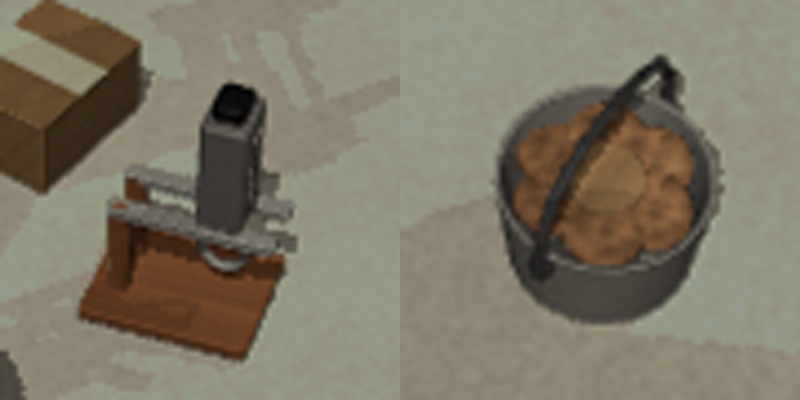

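Emit:
{"op": "send_rows", "data": {
  "offset": [
    [0.0214, 0.0388, 0],
    [0.0214, 0.0388, 0],
    [0.0214, 0.0388, 0],
    [0.0214, 0.0388, 0],
    [0.0214, 0.0388, 0],
    [0.0214, 0.0388, 0],
    [0.0214, 0.0388, 0],
    [0.0214, 0.0388, 0],
    [0.0214, 0.0388, 0],
    [0.0214, 0.0388, 0],
    [0.0214, 0.0388, 0],
    [0.0214, 0.0388, 0]
  ],
  "turn": [-2.5, -2.5, -2.5, -2.5, -2.5, -2.5, -2.5, -2.5, -2.5, -2.5, -2.5, -2.5],
  "grip": 0
}}

```text
t: 2.65
ee_pos: [0.5642, -0.1897, 0.303]
tcp_rot: [0.0, -0.675, 0.738, -0.0]
contact_force: [0.7, -0.1, -0.4]
gripper_width: 0.0932
```

Emit:
{"op": "send_rows", "data": {
  "offset": [
    [0, 0, 0],
    [0, 0, 0]
  ],
  "turn": [0, 0]
}}

```text
t: 2.85
ee_pos: [0.564, -0.1901, 0.3027]
tcp_rot: [0.0, -0.677, 0.736, 0.0]
contact_force: [-0.4, -1.8, -0.0]
gripper_width: 0.0928
```

```bash
cat >> h.py <<'E'
from scipy.spatial.transform import Rotation as Rn
def tool():
    o=get_obs(); q=o['tcp_rot']; return np.array(o['ee_pos']),Rn.from_quat([q[1],q[2],q[3],q[0]]).as_matrix()
def wpix(s,P,p,R):
    """wrist: world points Nx3 -> pixels"""
    M=np.array(s['mount']); c=((P-p)@R-M[:3,3])@M[:3,:3]
    r=np.hypot(c[:,0],c[:,1]); th=np.arctan2(r,c[:,2])
    K=s['mtx']; return np.c_[K[0,2]+K[0,0]*th*c[:,0]/r, K[1,2]+K[1,1]*th*c[:,1]/r]
def wrect(s,z,x0,x1,y0,y1,p,R,res=0.0004):
    H=int((x1-x0)/res);W=int((y1-y0)/res)
    u,v=np.meshgrid(np.arange(W),np.arange(H))
    P=np.c_[(x1-v*res).ravel(),(y1-u*res).ravel(),np.full(W*H,z)]
    q=wpix(s,P,p,R).reshape(H,W,2).astype(np.float32)
    return cv2.remap(s['pixels'],q[...,0],q[...,1],cv2.INTER_CUBIC)
E
python3 - <<'E'
from h import *
p,R=tool(); print(p,np.degrees(np.arctan2(R[1,0],R[0,0])),R[:,2])
s=snap('wrist','w1'); print(s['mount'])
for l in ['scale_centre','stand_seat']: print([(np.round(q['location'],4),round(q['score'],2)) for q in landmark_of('wrist',l)[:2]])
a=wrect(s,0.17,0.48,0.66,-0.28,-0.1,p,R,0.00045)
b=wrect(s,0.08,0.48,0.66,-0.28,-0.1,p,R,0.00045)
cv2.imwrite('pics/r2.png',np.hstack([a,b]))
E
```

```text
[ 0.56404867 -0.19005321  0.30267678] -94.78795751155526 [-7.34423234e-06  1.03802245e-05 -1.00000000e+00]
[[ 9.99999664e-01 -4.62460263e-05 -8.18244606e-04 -9.37234051e-05]
 [ 2.63271233e-04  9.63616399e-01  2.67288918e-01 -7.48267497e-02]
 [ 7.76112871e-04 -2.67289044e-01  9.63616088e-01 -8.20913666e-02]
 [ 0.00000000e+00  0.00000000e+00  0.00000000e+00  1.00000000e+00]]
[(array([ 0.5658, -0.1903,  0.1193]), 0.73), (array([ 0.5671, -0.1925,  0.0339]), 0.28)]
[(array([ 0.5633, -0.191 ,  0.0814]), 0.87)]
```

View pics/r2.png

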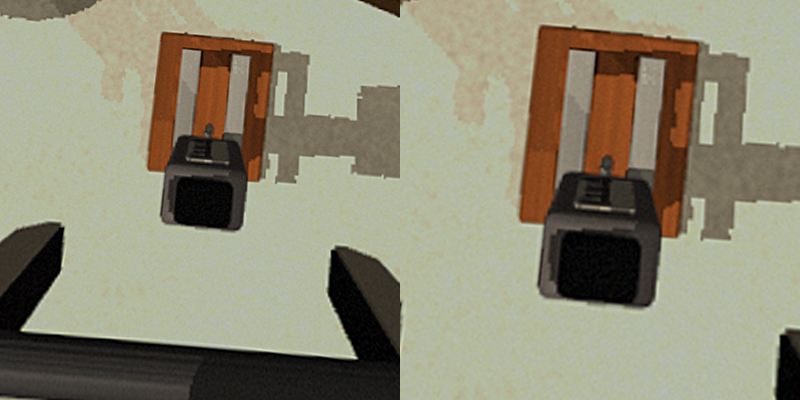

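View pics/w1.png

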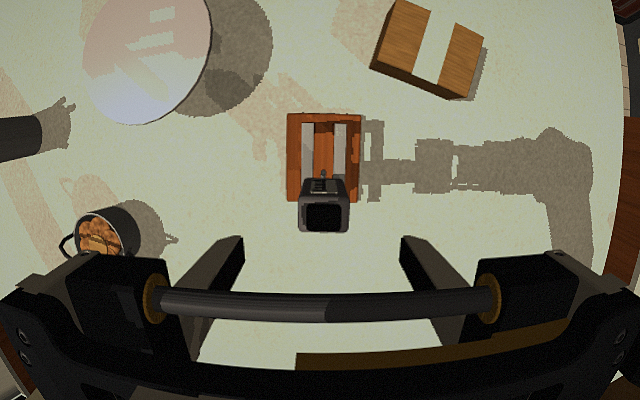

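Emit:
{"op": "send_rows", "data": {
  "offset": [
    [0.0015, -0.0015, -0.02],
    [0, 0, -0.025],
    [0, 0, -0.025],
    [0, 0, -0.02],
    [0, 0, -0.012],
    [0, 0, -0.004],
    [0, 0, 0],
    [0, 0, 0]
  ],
  "turn": [0, 0, 0, 0, 0, 0, 0, 0]
}}

```text
t: 3.8
ee_pos: [0.5653, -0.1933, 0.1975]
tcp_rot: [0.0, -0.676, 0.737, -0.001]
contact_force: [0.3, 1.0, -0.3]
gripper_width: 0.0931
```

Emit:
{"op": "send_rows", "data": {
  "offset": [
    [0, 0, 0],
    [0, 0, 0],
    [0, 0, 0],
    [0, 0, 0],
    [0, 0, 0],
    [0, 0, 0],
    [0, 0, 0]
  ],
  "turn": [0, 0, 0, 0, 0, 0, 0],
  "grip": 0.5,
  "squeeze": 30
}}

```text
t: 4.5
ee_pos: [0.565, -0.1928, 0.1967]
tcp_rot: [-0.0, -0.676, 0.737, 0.0]
contact_force: [-0.1, -0.4, 0.5]
gripper_width: 0.0472
```

Emit:
{"op": "send_rows", "data": {
  "offset": [
    [0, 0, 0],
    [0, 0, 0],
    [0, 0, 0],
    [0, 0, 0]
  ],
  "turn": [0, 0, 0, 0],
  "grip": 1,
  "squeeze": 30
}}

```text
t: 4.9
ee_pos: [0.565, -0.1927, 0.1967]
tcp_rot: [-0.0, -0.676, 0.737, 0.0]
contact_force: [1.5, 0.5, -0.5]
gripper_width: 0.0401
```

```bash
python3 - <<'E'
from h import *
p,R=tool(); print(p,get_obs()['contact_force'],np.degrees(np.arctan2(R[1,0],R[0,0])))
for c in ['side','top']:
  s=snap(c,c+'2')
  for l in ['scale_centre','stand_seat','handle_top']: print(c,l,[(np.round(q['location'],4),round(q['score'],2)) for q in landmark_of(c,l)[:2]])
E
```

```text
[ 0.56495888 -0.1927233   0.1966656 ] [ 1.4916885   0.51625852 -0.53447473] -94.96749226159685
side scale_centre [(array([ 0.5661, -0.1907,  0.1197]), 0.67)]
side stand_seat [(array([ 0.5658, -0.1875,  0.0821]), 0.92)]
side handle_top [(array([0.5142, 0.134 , 0.1058]), 0.59)]
top scale_centre [(array([ 0.7131, -0.3246,  0.0009]), 0.28)]
top stand_seat [(array([ 0.5679, -0.1896,  0.0822]), 0.88)]
top handle_top [(array([0.5117, 0.1365, 0.1085]), 0.86)]
```

Emit:
{"op": "send_rows", "data": {
  "offset": [
    [0, 0, 0.005],
    [0, 0, 0.012],
    [0, 0, 0.02],
    [0, 0, 0.025],
    [0, 0, 0.025],
    [0, 0, 0.02],
    [0, 0, 0.01],
    [0, 0, 0.003],
    [0, 0, 0]
  ],
  "turn": [0, 0, 0, 0, 0, 0, 0, 0, 0]
}}

```text
t: 6.2
ee_pos: [0.5649, -0.1928, 0.3168]
tcp_rot: [0.0, -0.676, 0.737, -0.0]
contact_force: [0.4, -0.4, -2.9]
gripper_width: 0.0396
```

Emit:
{"op": "send_rows", "data": {
  "offset": [
    [-0.003, 0.01, 0],
    [-0.007, 0.024, 0],
    [-0.01, 0.0345, 0],
    [-0.011, 0.038, 0],
    [-0.011, 0.038, 0],
    [-0.011, 0.038, 0],
    [-0.011, 0.038, 0],
    [-0.011, 0.038, 0],
    [-0.01, 0.0345, 0],
    [-0.008, 0.028, 0],
    [-0.005, 0.018, 0],
    [-0.002, 0.0075, 0]
  ],
  "turn": [-1, -1.5, -1.5, -1.5, -1.5, -1.5, -1.5, -1.5, -1.5, -1.3, -1, -0.5]
}}

```text
t: 7.4
ee_pos: [0.464, 0.1555, 0.3158]
tcp_rot: [-0.001, -0.569, 0.822, 0.0]
contact_force: [0.2, -0.7, -2.1]
gripper_width: 0.0399
```

Emit:
{"op": "send_rows", "data": {
  "offset": [
    [0, 0, 0],
    [0, 0, 0],
    [0, 0, 0]
  ],
  "turn": [0, 0, 0]
}}

```text
t: 7.7
ee_pos: [0.4653, 0.1524, 0.3166]
tcp_rot: [-0.0, -0.567, 0.823, -0.0]
contact_force: [-0.2, -0.1, -2.2]
gripper_width: 0.0399
```

```bash
python3 - <<'E'
from h import *
p,R=tool(); print(p,get_obs()['contact_force'],np.degrees(np.arctan2(R[1,0],R[0,0])))
for c in ['side','top','wrist']:
  s=snap(c,c+'3')
  if c=='side': side=s
  for l in ['scale_centre','hook_seat','handle_top','pail']: print(c,l,[(np.round(q['location'],4),round(q['score'],2)) for q in landmark_of(c,l)[:2]])
a=wrect(s,0.109,0.42,0.60,0.04,0.24,p,R,0.0005)
q=side['pixels'][190:310,300:440]
cv2.imwrite('pics/r3.png',np.hstack([cv2.resize(q,(400,360),interpolation=2),a[:360]]))
E
```

```text
[0.46529387 0.15235227 0.31655799] [-0.16013479 -0.06727795 -2.21370427] -110.86967736405117
side scale_centre [(array([0.4645, 0.1505, 0.238 ]), 0.82)]
side hook_seat [(array([0.4668, 0.1544, 0.153 ]), 0.4)]
side handle_top [(array([0.5132, 0.1353, 0.1079]), 0.82), (array([ 7.136e-01, -3.257e-01,  3.000e-04]), 0.67)]
side pail [(array([0.5126, 0.1272, 0.    ]), 0.86)]
top scale_centre []
top hook_seat []
top handle_top [(array([0.5104, 0.1363, 0.1076]), 0.71)]
top pail [(array([0.5109, 0.135 , 0.0017]), 0.63)]
wrist scale_centre [(array([0.4699, 0.1533, 0.2426]), 0.55)]
wrist hook_seat [(array([0.4675, 0.1532, 0.1581]), 0.41)]
wrist handle_top []
wrist pail [(array([0.5104, 0.1362, 0.0023]), 0.88)]
```

View pics/r3.png

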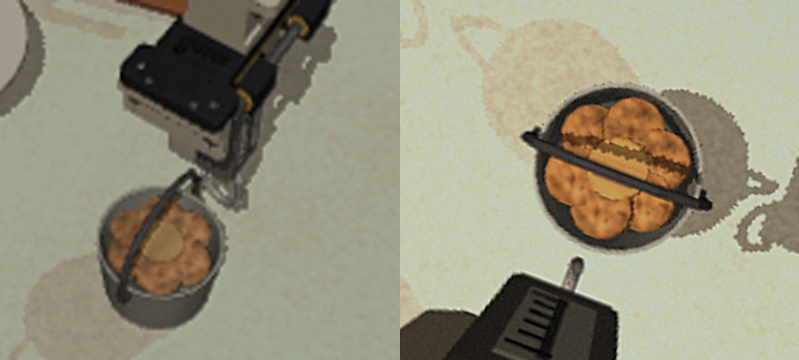

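View pics/wrist3.png

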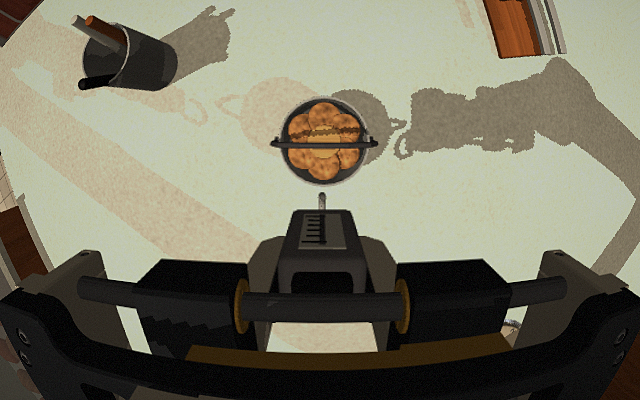

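Emit:
{"op": "send_rows", "data": {
  "offset": [
    [0, 0, -0.005],
    [0, 0, -0.012],
    [0, 0, -0.018],
    [0, 0, -0.018],
    [0, 0, -0.014],
    [0, 0, -0.008],
    [0, 0, -0.0035],
    [0, 0, 0],
    [0, 0, 0]
  ],
  "turn": [0, 0, 0, 0, 0, 0, 0, 0, 0]
}}

```text
t: 9.35
ee_pos: [0.4652, 0.1537, 0.2386]
tcp_rot: [0.0, -0.568, 0.823, -0.0]
contact_force: [0.1, 0.5, -1.4]
gripper_width: 0.0401
```

```bash
python3 - <<'E'
from h import *
p,R=tool(); print(p,get_obs()['contact_force'],np.degrees(np.arctan2(R[1,0],R[0,0])))
for c in ['side','top','wrist']:
  s=snap(c,c+'4')
  if c=='side': side=s
  for l in ['scale_centre','hook_seat','handle_top','pail']: print(c,l,[(np.round(q['location'],4),round(q['score'],2)) for q in landmark_of(c,l)[:2]])
q=side['pixels'][210:310,320:440]
# predicted points on side
psi=np.radians(-20.9);ex=np.array([np.cos(psi),np.sin(psi),0]);ez=np.array([0,0,1.])
seat=p-[0,0,.1607]
P=np.array([seat,seat+.015*ex+.019*ez,seat-.006*ez])
c=P@side['R'].T+side['t'];c=c@side['mtx'].T;print('side pred',c[:,:2]/c[:,2:])
print('wrist pred',wpix(s,P,p,R), s['mtx'])
w=s['pixels'][110:230,240:400]
cv2.imwrite('pics/r4.png',np.vstack([cv2.resize(q,(360,300),interpolation=2),cv2.resize(w,(360,270),interpolation=2)]))
cv2.imwrite('pics/r4.png',np.hstack([cv2.resize(q,(360,300),interpolation=2),cv2.resize(w,(400,300),interpolation=2)]))
E
```

```text
[0.46523456 0.15371743 0.23863811] [ 0.07515998  0.49705428 -1.42109209] -110.78107204581313
side scale_centre [(array([0.4641, 0.1555, 0.1622]), 0.73), (array([0.4684, 0.1546, 0.077 ]), 0.68)]
side hook_seat [(array([0.4634, 0.1572, 0.0754]), 0.61)]
side handle_top [(array([0.5153, 0.1327, 0.1082]), 0.79)]
side pail [(array([0.5118, 0.1301, 0.0025]), 0.79)]
top scale_centre []
top hook_seat []
top handle_top [(array([0.5097, 0.1388, 0.1081]), 0.63)]
top pail [(array([ 5.110e-01,  1.337e-01, -1.000e-04]), 0.85)]
wrist scale_centre [(array([0.4675, 0.1533, 0.1622]), 0.81)]
wrist hook_seat [(array([0.4644, 0.1544, 0.0786]), 0.48), (array([ 0.5648, -0.1907,  0.0788]), 0.31)]
wrist handle_top [(array([0.5145, 0.135 , 0.105 ]), 0.89)]
wrist pail [(array([0.5112, 0.1344, 0.0011]), 0.62)]
side pred [[374.53846731 275.90616313]
 [369.28104598 267.78537426]
 [374.34072855 277.39504596]]
wrist pred [[322.25623676 212.55186126]
 [322.3243714  200.8557    ]
 [322.25070595 210.44769134]] [[309.70691629   0.         321.5790986 ]
 [  0.         309.70691629 203.81030936]
 [  0.           0.           1.        ]]
```

View pics/r4.png

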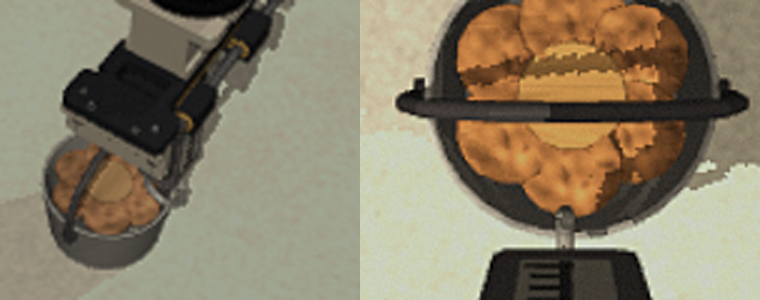

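Emit:
{"op": "send_rows", "data": {
  "offset": [
    [0.003, -0.0017, 0],
    [0.006, -0.003, 0],
    [0.007, -0.003, 0],
    [0.007, -0.003, 0],
    [0.007, -0.003, 0],
    [0.006, -0.0025, 0],
    [0.005, -0.0018, 0],
    [0.003, -0.0011, 0],
    [0.002, -0.0006, 0],
    [0, 0, 0],
    [0, 0, 0]
  ],
  "turn": [0, 0, 0, 0, 0, 0, 0, 0, 0, 0, 0]
}}

```text
t: 11.2
ee_pos: [0.5102, 0.1343, 0.2386]
tcp_rot: [-0.001, -0.568, 0.823, 0.001]
contact_force: [-3.9, 1.1, 7.0]
gripper_width: 0.0398
```

```bash
python3 - <<'E'
from h import *
p,R=tool(); print(p,get_obs()['contact_force'],np.degrees(np.arctan2(R[1,0],R[0,0])))
for c in ['side','top','wrist']:
  s=snap(c,c+'5')
  if c=='side': side=s
  for l in ['hook_seat','handle_top','pail']: print(c,l,[(np.round(q['location'],4),round(q['score'],2)) for q in landmark_of(c,l)[:2]])
q=side['pixels'][210:310,320:440]
w=s['pixels'][110:230,240:400]
cv2.imwrite('pics/r5.png',np.hstack([cv2.resize(q,(360,300),interpolation=2),cv2.resize(w,(400,300),interpolation=2)]))
E
```

```text
[0.51023071 0.13430376 0.23863584] [-3.87682485  1.09172246  7.03110912] -110.74608744555401
side hook_seat [(array([0.5079, 0.1362, 0.0785]), 0.43)]
side handle_top [(array([0.5149, 0.1334, 0.1083]), 0.7)]
side pail [(array([0.5118, 0.1296, 0.0044]), 0.71)]
top hook_seat []
top handle_top [(array([0.5104, 0.1389, 0.1103]), 0.79)]
top pail [(array([5.101e-01, 1.348e-01, 1.000e-04]), 0.6)]
wrist hook_seat [(array([0.5092, 0.1366, 0.0806]), 0.44)]
wrist handle_top [(array([0.5145, 0.1346, 0.1103]), 0.87)]
wrist pail [(array([0.5075, 0.1347, 0.0016]), 0.64)]
```

View pics/r5.png

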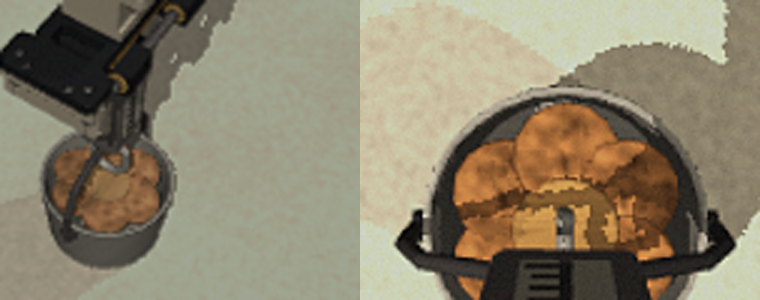

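```bash
python3 - <<'E'
from h import *
p,R=tool(); o=get_obs();print(p,o['contact_force'],o['ft_torque'])
s=cv2.imread('pics/side5.png'); a=cv2.imread('pics/side4.png'); z=cv2.imread('pics/side0.png')
f=lambda i:cv2.resize(i[235:305,325:395],(400,560),interpolation=2)
cv2.imwrite('pics/r6.png',np.hstack([f(s),f(z)]))
E
```

```text
[0.51018121 0.13435812 0.23862552] [-4.38190983  2.34229501  7.69856087] [ 0.28948057  1.23079686 -0.0386857 ]
```

View pics/r6.png

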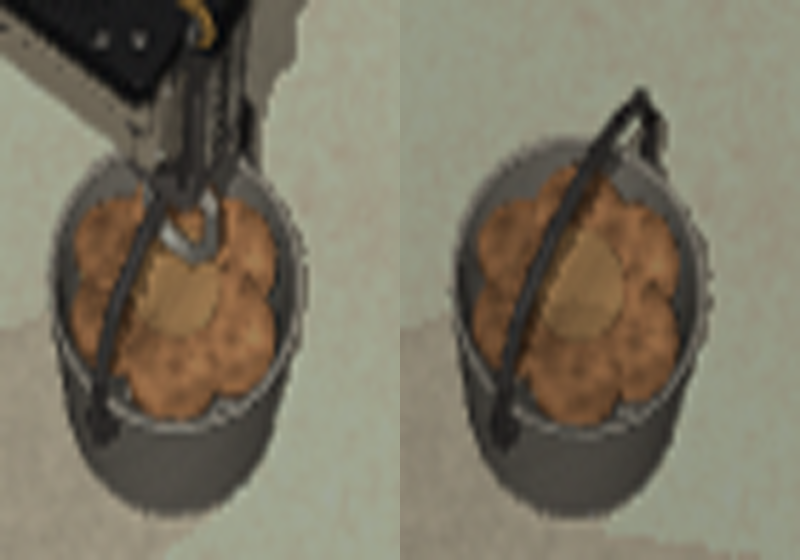

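```bash
cat > ov.py <<'E'
from h import *
def overlay(s,im,p,yaw,handle,hyaw,out,crop,k,wrist=None,dz=0.0):
    a=np.radians(yaw);b=np.radians(hyaw)
    ex=np.array([np.cos(a),np.sin(a),0]);ey=np.array([-np.sin(a),np.cos(a),0]);ez=np.array([0,0,1.])
    hy=np.array([-np.sin(b),np.cos(b),0])
    seat=p-[0,0,.1607-dz]
    hook=[seat+x*ex+z*ez for x,z in [(15,19),(15,5),(10,0),(0,-3),(-10,0),(-14,5),(-14,44)] for x,z in [(x/1e3,z/1e3)]]
    ub=[seat+.044*ez+i*ex+j*ey for i,j in [(.015,.02),(-.015,.02),(-.015,-.02),(.015,-.02),(.015,.02)]]
    arch=[handle+t/1e3*hy-z/1e3*ez for t,z in [(-44,14),(-33,7.5),(-22,3),(-11,.8),(0,0),(11,.8),(22,3),(33,7.5),(44,14)]]
    im=cv2.resize(im[crop[1]:crop[3],crop[0]:crop[2]],None,fx=k,fy=k,interpolation=2)
    for P,col in [(hook,(0,255,0)),(ub,(255,0,0)),(arch,(0,0,255))]:
        P=np.array(P)
        if wrist is not None: q=wpix(s,P,p,wrist)
        else:
            c=(P@s['R'].T+s['t'])@s['mtx'].T; q=c[:,:2]/c[:,2:]
        q=((q-crop[:2]+.5)*k).astype(np.int32)
        cv2.polylines(im,[q.reshape(-1,1,2)],False,col,1,cv2.LINE_AA)
    cv2.imwrite(out,im); return im
E
python3 - <<'E'
from ov import *
p,R=tool(); h=np.array([.512,.1345,.109])
s=snapshot('side'); A=overlay(s,s['pixels'],p,-20.8,h,-21,'pics/o1.png',(325,225,395,305),6)
w=snapshot('wrist'); B=overlay(w,w['pixels'],p,-20.8,h,-21,'pics/o2.png',(250,140,390,240),5,wrist=R)
print(A.shape,B.shape)
cv2.imwrite('pics/o3.png',np.hstack([A,cv2.resize(B,(380,272))[:,:] if 0 else cv2.copyMakeBorder(cv2.resize(B,(380,272)),0,208,0,0,0)]))
E
```

```text
(480, 420, 3) (500, 700, 3)
```

View pics/o3.png

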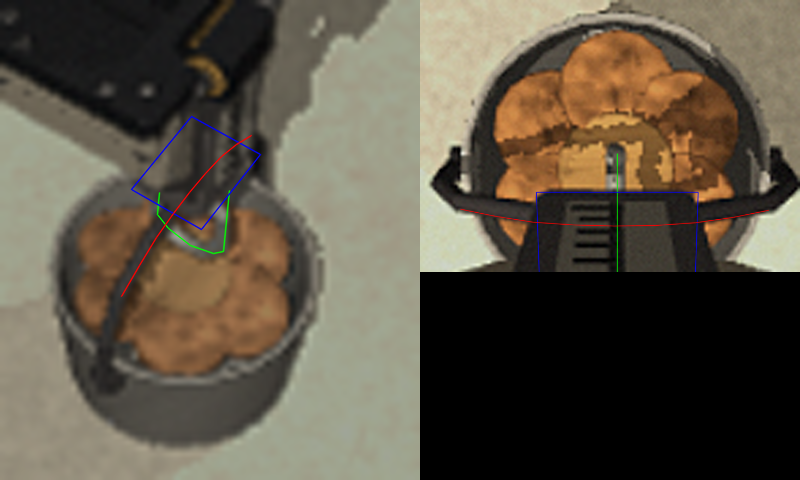

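View pics/o2.png

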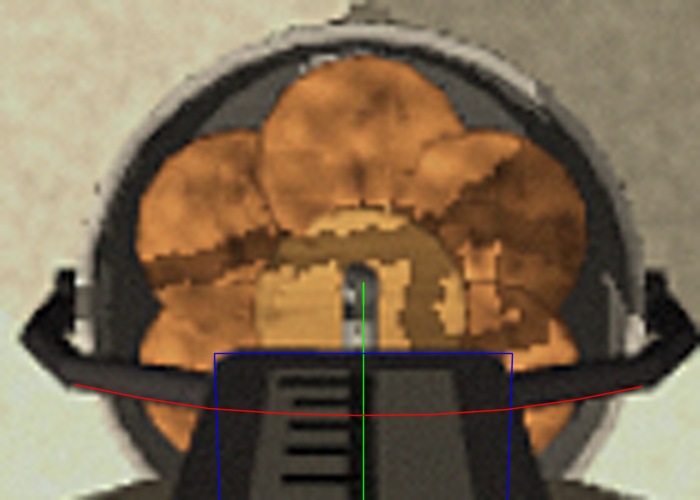

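Emit:
{"op": "send_rows", "data": {
  "offset": [
    [0, 0, 0.002],
    [0, 0, 0],
    [0, 0, 0]
  ],
  "turn": [0, 0, 0]
}}

```text
t: 12.2
ee_pos: [0.5108, 0.1341, 0.2404]
tcp_rot: [-0.0, -0.568, 0.823, 0.0]
contact_force: [-2.7, 0.9, 3.3]
gripper_width: 0.0397
```

```bash
python3 - <<'E'
from h import *
for i in range(3):
  o=get_obs();print(o['ee_pos'],o['contact_force'],o['ft_torque']); snapshot('top')
E
```

```text
[0.51084541 0.13412869 0.24035927] [-2.65854528  0.88347741  3.32840597] [0.37616531 0.85059993 0.02555023]
[0.51085947 0.13411833 0.24034066] [-2.550093    0.69157718  4.02970768] [0.34480014 0.87975933 0.06282537]
[0.5108891  0.13408062 0.24035155] [-3.03759562  1.63194507  4.90776344] [ 0.34432228  0.91208435 -0.0342016 ]
```

Emit:
{"op": "send_rows", "data": {
  "offset": [
    [0, 0, 0.003],
    [0, 0, 0],
    [0, 0, 0]
  ],
  "turn": [0, 0, 0]
}}

```text
t: 12.65
ee_pos: [0.5114, 0.1338, 0.2432]
tcp_rot: [0.0, -0.568, 0.823, -0.0]
contact_force: [0.0, 0.5, -2.0]
gripper_width: 0.0401
```

```bash
python3 - <<'E'
from h import *
for i in range(3):
  o=get_obs();print(o['ee_pos'],o['contact_force'],o['ft_torque']); s=snapshot('top')
cv2.imwrite('pics/t7.png',np.hstack([cv2.resize(s['pixels'][210:290,210:310],(400,320),interpolation=2),cv2.resize(cv2.imread('pics/top0.png')[210:290,210:310],(400,320),interpolation=2)]))
E
```

```text
[0.51141368 0.13380454 0.24321856] [ 0.02078256  0.52668098 -1.98632763] [ 0.10396862  0.06016977 -0.03077137]
[0.51124036 0.13381559 0.24312711] [ 0.04324947 -0.26681029 -1.27124057] [ 0.10476859  0.04589742 -0.03881136]
[0.51116667 0.13383097 0.24310899] [-0.40489814 -0.32671742 -0.79195261] [ 0.05607471 -0.02961646  0.0271777 ]
```

View pics/t7.png

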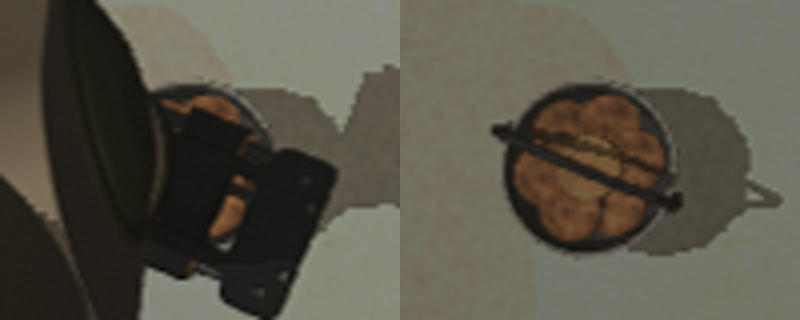

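```bash
python3 - <<'E'
from ov import *
p,R=tool(); h=np.array([.513,.1345,.109]);print(p)
s=snapshot('side'); 
for l in ['scale_centre','hook_seat','handle_top','pail']: print(l,[(np.round(q['location'],4),round(q['score'],2)) for q in landmark_of('side',l)[:2]])
A=overlay(s,s['pixels'],p,-20.8,h,-21,'pics/o1.png',(325,225,395,305),6)
A0=cv2.resize(s['pixels'][225:305,325:395],None,fx=5.4,fy=6,interpolation=2)
cv2.imwrite('pics/o7.png',np.hstack([A,A0]))
w=snapshot('wrist'); B=overlay(w,w['pixels'],p,-20.8,h,-21,'pics/o8.png',(250,140,390,240),5,wrist=R)
for l in ['scale_centre','hook_seat','handle_top','pail']: print(l,[(np.round(q['location'],4),round(q['score'],2)) for q in landmark_of('wrist',l)[:2]])
E
```

```text
[0.51111239 0.13385242 0.24307924]
scale_centre [(array([0.5122, 0.1305, 0.1678]), 0.7)]
hook_seat [(array([0.5124, 0.1348, 0.0791]), 0.46)]
handle_top [(array([0.5115, 0.1346, 0.112 ]), 0.79)]
pail [(array([0.5116, 0.1295, 0.0011]), 0.65)]
scale_centre [(array([0.516 , 0.1342, 0.1655]), 0.81)]
hook_seat [(array([0.5138, 0.1347, 0.0832]), 0.67)]
handle_top [(array([0.5134, 0.1354, 0.1074]), 0.94)]
pail [(array([ 0.5118,  0.1355, -0.0008]), 0.88)]
```

View pics/o7.png

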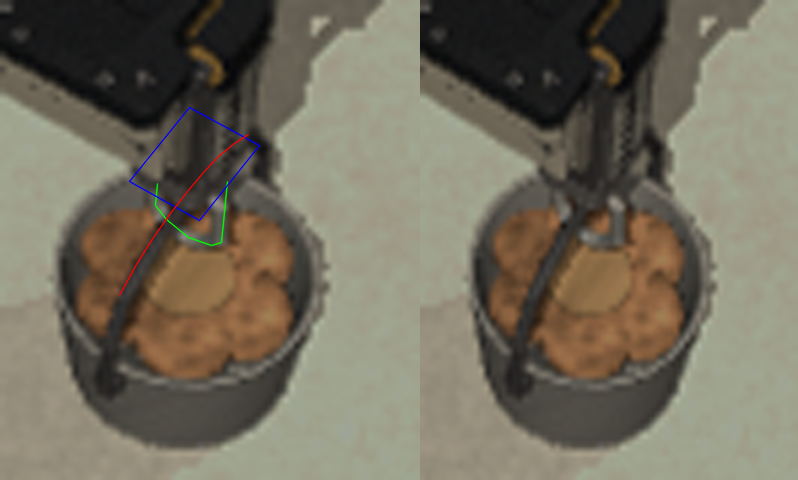

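View pics/o8.png

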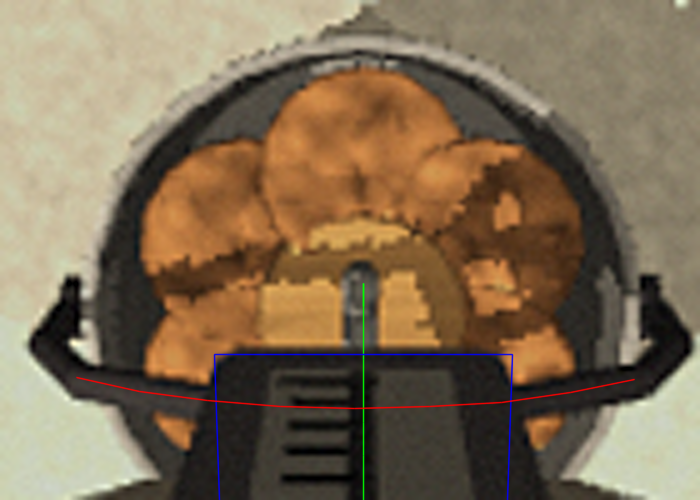

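Emit:
{"op": "send_rows", "data": {
  "offset": [
    [0.0005, 0, 0.003],
    [0, 0, 0.005],
    [0, 0, 0.006],
    [0, 0, 0.006],
    [0, 0, 0.006],
    [0, 0, 0.005],
    [0, 0, 0.005],
    [0, 0, 0.004],
    [0, 0, 0.002],
    [0, 0, 0]
  ],
  "turn": [0, 0, 0, 0, 0, 0, 0, 0, 0, 0]
}}

```text
t: 14.3
ee_pos: [0.5115, 0.134, 0.2854]
tcp_rot: [0.0, -0.568, 0.823, 0.0]
contact_force: [0.0, 0.1, -4.1]
gripper_width: 0.0401
```

```bash
cat > m.py <<'E'
from h import *
import sys
ref=cv2.imread('pics/side1.png')
def shift(im,box=(330,275,382,304)):
    # track lower pail body vs ref: subpixel by ECC translation
    x0,y0,x1,y1=box
    g=lambda i:cv2.cvtColor(i,cv2.COLOR_BGR2GRAY).astype(np.float32)
    t=g(ref)[y0:y1,x0:x1]; I=g(im)[y0-14:y1+14,x0-14:x1+14]
    W=np.array([[1,0,14],[0,1,14]],np.float32)
    try:
        cc,W=cv2.findTransformECC(t,I,W,cv2.MOTION_TRANSLATION,(3,200,1e-5),None,3)
        return W[:,2]-14,cc
    except cv2.error as e: return None,0
tag=sys.argv[1]
F=[];T=[]
for i in range(3):
    o=get_obs();F.append(o['contact_force']); s=snapshot('side')
    d,c=shift(s['pixels']); print('t',o['t'],'shift',d,round(c,3))
print('p',o['ee_pos'],'F',np.mean(F,0),'torque',o['ft_torque'],'w',o['gripper_width'])
P=np.array([[.49,.17,.02],[.49,.17,.03]]);c=(P@s['R'].T+s['t'])@s['mtx'].T;q=c[:,:2]/c[:,2:];print('px per 10mm up',q[1]-q[0])
A=cv2.resize(s['pixels'][205:315,315:405],(540,600)[::1],interpolation=2)
cv2.imwrite('pics/%s.png'%tag,cv2.resize(s['pixels'][205:315,315:405],(450,550),interpolation=2))
E
python3 m.py m1
```

```text
t 14.3 shift [-0.0449276   0.13452339] 0.994
t 14.35 shift [-0.03884983  0.12977886] 0.994
t 14.4 shift [-0.02484608  0.13618279] 0.994
p [0.51148921 0.13396674 0.28507879] F [ 0.50849836  0.3196806  -4.13610191] torque [ 0.10641764 -0.12631065  0.02172079] w 0.039833530802355015
px per 10mm up [ 0.22754497 -2.3046534 ]
```

View pics/m1.png

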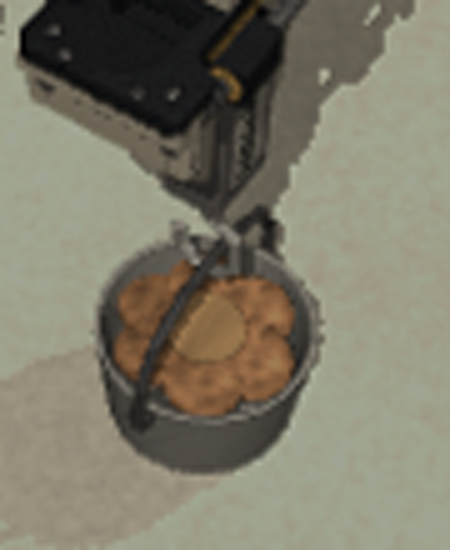

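Emit:
{"op": "send_rows", "data": {
  "offset": [
    [0, 0, 0.004],
    [0, 0, 0.004],
    [0, 0, 0.002],
    [0, 0, 0],
    [0, 0, 0]
  ],
  "turn": [0, 0, 0, 0, 0]
}}

```text
t: 14.95
ee_pos: [0.5114, 0.134, 0.2952]
tcp_rot: [-0.0, -0.568, 0.823, 0.0]
contact_force: [0.4, 0.7, -3.7]
gripper_width: 0.0396
```

```bash
python3 m.py m2
```

```text
t 14.95 shift [-0.0427866   0.13238525] 0.994
t 15.0 shift [-0.03897953  0.12693214] 0.994
t 15.05 shift [-0.05067253  0.1260271 ] 0.994
p [0.51137368 0.13394882 0.2951199 ] F [-0.67174489  0.34341825 -4.81750413] torque [ 0.07478924  0.03658589 -0.01371179] w 0.039648072435754925
px per 10mm up [ 0.22754497 -2.3046534 ]
```

Shift tracking is very stable (0.01 px), so it will show lift-off; continue in steps.

Emit:
{"op": "send_rows", "data": {
  "offset": [
    [0, 0, 0.004],
    [0, 0, 0.004],
    [0, 0, 0],
    [0, 0, 0]
  ],
  "turn": [0, 0, 0, 0]
}}

```text
t: 15.5
ee_pos: [0.5116, 0.134, 0.3034]
tcp_rot: [0.0, -0.568, 0.823, -0.0]
contact_force: [-0.0, 0.1, -5.5]
gripper_width: 0.0402
```

```bash
python3 m.py m3
```

```text
t 15.5 shift [-0.07276344 -0.61660004] 0.992
t 15.55 shift [-0.08654404 -0.5259628 ] 0.993
t 15.6 shift [ 0.01859951 -0.41819382] 0.993
p [0.51144101 0.13396156 0.30319224] F [ 0.21191342 -0.03184226 -5.12784247] torque [ 0.08070653 -0.01006933 -0.04261047] w 0.04005145855645877
px per 10mm up [ 0.22754497 -2.3046534 ]
```

Emit:
{"op": "send_rows", "data": {
  "offset": [
    [0, 0, 0.004],
    [0, 0, 0.004],
    [0, 0, 0],
    [0, 0, 0]
  ],
  "turn": [0, 0, 0, 0]
}}

```text
t: 16.05
ee_pos: [0.5116, 0.134, 0.3114]
tcp_rot: [0.0, -0.568, 0.823, -0.0]
contact_force: [-0.2, -1.2, -5.5]
gripper_width: 0.0402
```

```bash
python3 m.py m4
```

```text
t 16.05 shift [ 0.00933933 -2.5131388 ] 0.988
t 16.1 shift [ 0.02930164 -2.3117905 ] 0.99
t 16.15 shift [ 0.10114479 -2.165495  ] 0.989
p [0.51147135 0.13397452 0.31121312] F [-0.23372594 -0.29278544 -5.58922731] torque [ 0.11820372  0.06279718 -0.01385816] w 0.04009622524346372
px per 10mm up [ 0.22754497 -2.3046534 ]
```

Emit:
{"op": "send_rows", "data": {
  "offset": [
    [0, 0, 0],
    [0, 0, 0],
    [0, 0, 0],
    [0, 0, 0],
    [0, 0, 0],
    [0, 0, 0],
    [0, 0, 0]
  ],
  "turn": [0, 0, 0, 0, 0, 0, 0]
}}

```text
t: 16.9
ee_pos: [0.5115, 0.134, 0.3112]
tcp_rot: [0.0, -0.568, 0.823, 0.0]
contact_force: [0.6, 0.9, -5.2]
gripper_width: 0.04
```

```bash
python3 m.py m5
```

```text
t 16.9 shift [ 0.37093735 -2.3900242 ] 0.99
t 16.95 shift [ 0.36475658 -2.3832588 ] 0.99
t 17.0 shift [ 0.36651897 -2.3914967 ] 0.99
p [0.51147061 0.13396307 0.31122185] F [ 0.376622    0.18794332 -5.2228603 ] torque [ 0.07643359 -0.02201895 -0.05542854] w 0.03978380046288466
px per 10mm up [ 0.22754497 -2.3046534 ]
```

View pics/m5.png

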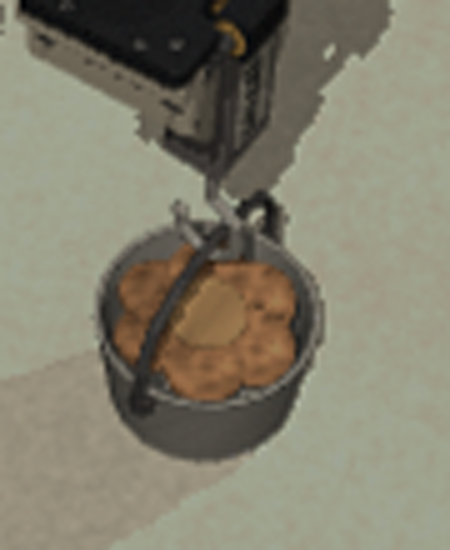

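Emit:
{"op": "send_rows", "data": {
  "offset": [
    [0, 0, -0.0008],
    [0, 0, -0.0007],
    [0, 0, 0],
    [0, 0, 0],
    [0, 0, 0],
    [0, 0, 0],
    [0, 0, 0],
    [0, 0, 0],
    [0, 0, 0],
    [0, 0, 0],
    [0, 0, 0],
    [0, 0, 0]
  ],
  "turn": [0, 0, 0, 0, 0, 0, 0, 0, 0, 0, 0, 0]
}}

```text
t: 18.25
ee_pos: [0.5115, 0.134, 0.3097]
tcp_rot: [-0.0, -0.568, 0.823, 0.0]
contact_force: [0.1, -0.9, -5.0]
gripper_width: 0.04
```

Emit:
{"op": "send_rows", "data": {
  "offset": [
    [0, 0, 0],
    [0, 0, 0],
    [0, 0, 0],
    [0, 0, 0],
    [0, 0, 0],
    [0, 0, 0],
    [0, 0, 0],
    [0, 0, 0],
    [0, 0, 0],
    [0, 0, 0],
    [0, 0, 0],
    [0, 0, 0]
  ],
  "turn": [0, 0, 0, 0, 0, 0, 0, 0, 0, 0, 0, 0]
}}

```text
t: 19.45
ee_pos: [0.5115, 0.1339, 0.3097]
tcp_rot: [-0.0, -0.568, 0.823, 0.0]
contact_force: [-0.0, 0.1, -4.6]
gripper_width: 0.0399
```

Emit:
{"op": "send_rows", "data": {
  "offset": [
    [0, 0, 0],
    [0, 0, 0],
    [0, 0, 0],
    [0, 0, 0],
    [0, 0, 0],
    [0, 0, 0]
  ],
  "turn": [0, 0, 0, 0, 0, 0]
}}

```text
t: 20.05
ee_pos: [0.5115, 0.134, 0.3097]
tcp_rot: [-0.0, -0.568, 0.823, 0.0]
contact_force: [0.8, 0.4, -6.1]
gripper_width: 0.0397
```

```bash
python3 m.py m6
```

```text
t 20.05 shift [ 0.2923832 -2.0733624] 0.99
t 20.1 shift [ 0.2905693 -2.0775824] 0.99
t 20.15 shift [ 0.28721142 -2.0648232 ] 0.99
p [0.51151993 0.13400697 0.30972017] F [ 0.38270828  0.46737281 -5.30284591] torque [ 0.08119279  0.05659971 -0.02859561] w 0.03997062124686034
px per 10mm up [ 0.22754497 -2.3046534 ]
```

Emit:
{"op": "send_rows", "data": {
  "offset": [
    [0.0003, 0, -0.001],
    [0.0003, 0, -0.0015],
    [0, 0, -0.0015],
    [0, 0, -0.0015],
    [0, 0, -0.0015],
    [0, 0, -0.0015],
    [0, 0, -0.0015],
    [0, 0, -0.002],
    [0, 0, -0.003],
    [0, 0, -0.004],
    [0, 0, -0.003],
    [0, 0, 0]
  ],
  "turn": [0, 0, 0, 0, 0, 0, 0, 0, 0, 0, 0, 0]
}}

```text
t: 21.4
ee_pos: [0.512, 0.134, 0.2873]
tcp_rot: [-0.0, -0.568, 0.823, 0.0]
contact_force: [-0.6, -0.4, -4.0]
gripper_width: 0.0399
```

```bash
python3 m.py m7
```

```text
t 21.4 shift [-0.28024578  0.26222038] 0.993
t 21.45 shift [-0.28674316  0.2657957 ] 0.993
t 21.5 shift [-0.28590202  0.2507229 ] 0.993
p [0.51211056 0.13398799 0.28765109] F [-0.46810002 -0.19291788 -4.30818994] torque [0.16390586 0.1217624  0.00880898] w 0.04025424976707038
px per 10mm up [ 0.22754497 -2.3046534 ]
```

Emit:
{"op": "send_rows", "data": {
  "offset": [
    [0, 0, -0.004],
    [0, 0, -0.006],
    [0, 0, -0.007],
    [0, 0, -0.007],
    [0, 0, -0.006],
    [0, 0, -0.005],
    [0, 0, -0.004],
    [0, 0, -0.003],
    [0, 0, -0.001],
    [0, 0, 0],
    [0, 0, 0]
  ],
  "turn": [0, 0, 0, 0, 0, 0, 0, 0, 0, 0, 0]
}}

```text
t: 22.65
ee_pos: [0.5122, 0.134, 0.2449]
tcp_rot: [0.0, -0.568, 0.823, -0.0]
contact_force: [0.6, 0.5, -2.7]
gripper_width: 0.0396
```

```bash
python3 m.py m8
```

```text
t 22.65 shift [-0.22874165  0.42001724] 0.993
t 22.7 shift [-0.20789242  0.41853428] 0.993
t 22.75 shift [-0.20467377  0.41628933] 0.993
p [0.51219132 0.13400312 0.24492378] F [ 0.18094786 -0.15854076 -1.84145043] torque [0.05554073 0.01840572 0.01806903] w 0.03972374029603134
px per 10mm up [ 0.22754497 -2.3046534 ]
```

View pics/m8.png

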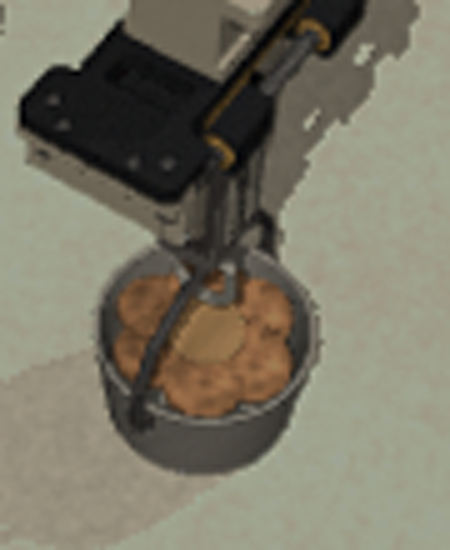

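Emit:
{"op": "send_rows", "data": {
  "offset": [
    [0, 0, -0.001],
    [-0.0019, 0.0007, 0],
    [-0.0028, 0.0011, 0],
    [-0.0028, 0.0011, 0],
    [-0.0028, 0.0011, 0],
    [-0.0019, 0.0007, 0],
    [0, 0, 0]
  ],
  "turn": [0, 0, 0, 0, 0, 0, 0]
}}

```text
t: 23.5
ee_pos: [0.4996, 0.1388, 0.2437]
tcp_rot: [-0.0, -0.568, 0.823, 0.0]
contact_force: [-0.5, 0.4, -1.2]
gripper_width: 0.0399
```

```bash
python3 m.py m9; python3 - <<'E'
from ov import *
p,R=tool(); h=np.array([.513,.1345,.109])
w=snapshot('wrist'); B=overlay(w,w['pixels'],p,-20.8,h,-21,'pics/o9.png',(250,140,390,240),5,wrist=R)
E
```

```text
t 23.5 shift [-0.19000435  0.42783642] 0.994
t 23.55 shift [-0.2097435   0.41209126] 0.993
t 23.6 shift [-0.21662426  0.4001999 ] 0.993
p [0.49994684 0.13872166 0.24377384] F [ 0.07106592 -0.04383955 -1.60899503] torque [ 0.10569951  0.05245817 -0.03078924] w 0.03986078781919856
px per 10mm up [ 0.22754497 -2.3046534 ]
```

View pics/o9.png

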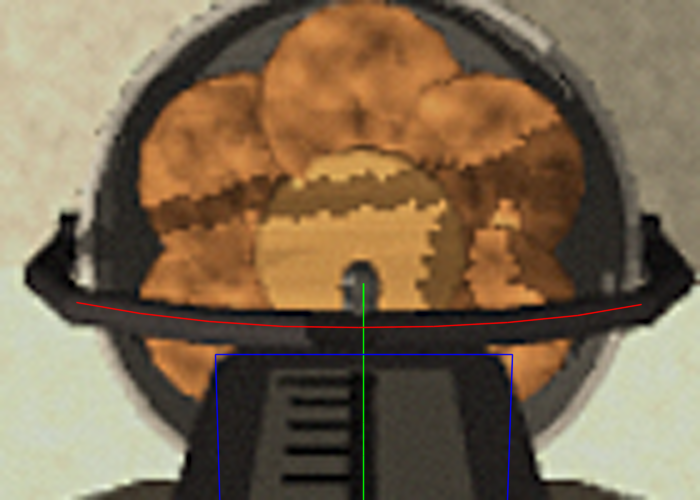

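Emit:
{"op": "send_rows", "data": {
  "offset": [
    [-0.0014, 0.0005, 0],
    [-0.0019, 0.0007, 0],
    [-0.0019, 0.0007, 0],
    [-0.0019, 0.0007, 0],
    [-0.0014, 0.0005, 0],
    [0, 0, 0]
  ],
  "turn": [0, 0, 0, 0, 0, 0]
}}

```text
t: 24.3
ee_pos: [0.4912, 0.1419, 0.2437]
tcp_rot: [-0.0, -0.568, 0.823, 0.0]
contact_force: [0.2, -0.2, -1.8]
gripper_width: 0.0398
```

```bash
python3 m.py m10
```

```text
t 24.3 shift [-0.2141285  0.4022913] 0.994
t 24.35 shift [-0.21007729  0.40777588] 0.994
t 24.4 shift [-0.20619392  0.40506077] 0.994
p [0.49142421 0.14180607 0.24376041] F [-0.01120706 -0.0710078  -2.19503802] torque [ 0.1014335   0.11253018 -0.00490447] w 0.03978088658999934
px per 10mm up [ 0.22754497 -2.3046534 ]
```

No contact, and the pail stays put. Backing out the rest.

Emit:
{"op": "send_rows", "data": {
  "offset": [
    [-0.0019, 0.0007, 0],
    [-0.0028, 0.0011, 0],
    [-0.0028, 0.0011, 0],
    [-0.0037, 0.0014, 0],
    [-0.0047, 0.0018, 0],
    [-0.0047, 0.0018, 0],
    [-0.0037, 0.0014, 0],
    [-0.0019, 0.0007, 0],
    [0, 0, 0]
  ],
  "turn": [0, 0, 0, 0, 0, 0, 0, 0, 0]
}}

```text
t: 25.35
ee_pos: [0.4649, 0.1519, 0.2438]
tcp_rot: [-0.0, -0.568, 0.823, 0.0]
contact_force: [0.7, -0.2, -0.9]
gripper_width: 0.0399
```

```bash
python3 m.py m11;  python3 - <<'E'
from ov import *
p,R=tool(); h=np.array([.513,.1345,.109])
w=snapshot('wrist'); B=overlay(w,w['pixels'],p,-20.8,h,-21,'pics/o11.png',(250,100,390,240),4,wrist=R)
for l in ['scale_centre','hook_seat','handle_top']: print(l,[(np.round(q['location'],4),round(q['score'],2)) for q in landmark_of('wrist',l)[:2]])
E
```

```text
t 25.35 shift [-0.19174004  0.5144825 ] 0.988
t 25.4 shift [-0.21070576  0.52934456] 0.988
t 25.45 shift [-0.21678448  0.50926495] 0.989
p [0.46531601 0.15175909 0.24375625] F [ 0.06657653  0.10401241 -1.96786687] torque [0.04601245 0.05317244 0.03590788] w 0.03986838892331707
px per 10mm up [ 0.22754497 -2.3046534 ]
scale_centre [(array([0.466 , 0.1547, 0.1687]), 0.65)]
hook_seat [(array([0.4671, 0.1549, 0.0824]), 0.66)]
handle_top [(array([0.5144, 0.1327, 0.1099]), 0.65)]
```

View pics/o11.png

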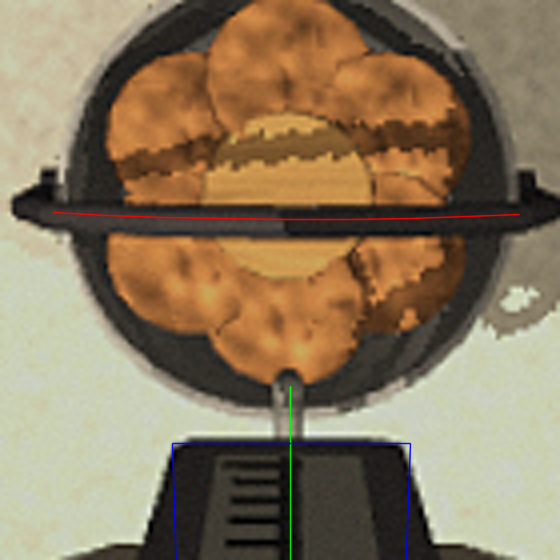

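Emit:
{"op": "send_rows", "data": {
  "offset": [
    [0, 0, 0.005],
    [0, 0, 0.012],
    [0, 0, 0.018],
    [0, 0, 0.018],
    [0, 0, 0.014],
    [0, 0, 0.006],
    [0, 0, 0.002]
  ],
  "turn": [0, 0, 0, 0, 0, 0, 0]
}}

```text
t: 26.4
ee_pos: [0.4653, 0.1518, 0.3194]
tcp_rot: [0.001, -0.568, 0.823, -0.0]
contact_force: [-0.3, -0.5, -2.9]
gripper_width: 0.04
```

Emit:
{"op": "send_rows", "data": {
  "offset": [
    [0.003, -0.01, 0],
    [0.007, -0.024, 0],
    [0.01, -0.0345, 0],
    [0.011, -0.038, 0],
    [0.011, -0.038, 0],
    [0.011, -0.038, 0],
    [0.011, -0.038, 0],
    [0.011, -0.038, 0],
    [0.01, -0.0345, 0],
    [0.008, -0.027, 0],
    [0.005, -0.017, 0],
    [0.0017, -0.0075, 0]
  ],
  "turn": [1, 1.5, 1.5, 1.5, 1.5, 1.5, 1.5, 1.5, 1.5, 1.3, 1, 0.5]
}}

```text
t: 27.6
ee_pos: [0.5647, -0.1948, 0.3177]
tcp_rot: [-0.001, -0.675, 0.738, 0.0]
contact_force: [0.3, -0.2, -2.1]
gripper_width: 0.0399
```

Emit:
{"op": "send_rows", "data": {
  "offset": [
    [0, 0, 0],
    [0, 0, 0],
    [0, 0, 0]
  ],
  "turn": [0, 0, 0]
}}

```text
t: 27.9
ee_pos: [0.5648, -0.1913, 0.3186]
tcp_rot: [0.0, -0.676, 0.737, 0.0]
contact_force: [-0.3, -0.3, -1.9]
gripper_width: 0.0396
```

```bash
python3 - <<'E'
from ov import *
p,R=tool(); print(p,get_obs()['contact_force'],np.degrees(np.arctan2(R[1,0],R[0,0])))
s=snap('wrist','w12')
for l in ['scale_centre','hook_seat','stand_seat']: print(l,[(np.round(q['location'],4),round(q['score'],2)) for q in landmark_of('wrist',l)[:2]])
cv2.imwrite('pics/w12c.png',cv2.resize(s['pixels'][80:260,240:400],(640,600) if 0 else (533,600),interpolation=2))
s=snap('side','s12');cv2.imwrite('pics/s12c.png',cv2.resize(s['pixels'][70:210,300:420],(514,600),interpolation=2))
for l in ['scale_centre','hook_seat','stand_seat','pail','handle_top']: print(l,[(np.round(q['location'],4),round(q['score'],2)) for q in landmark_of('side',l)[:2]])
E
```

```text
[ 0.56475675 -0.19129123  0.31857202] [-0.25221414 -0.33395739 -1.85239718] -94.89122344729286
scale_centre [(array([ 0.5649, -0.1917,  0.2414]), 0.66), (array([0.5098, 0.1355, 0.0035]), 0.54)]
hook_seat [(array([ 0.566 , -0.1909,  0.1547]), 0.59), (array([ 0.566 , -0.1885,  0.2421]), 0.54)]
stand_seat [(array([ 0.5634, -0.1908,  0.0803]), 0.74)]
scale_centre [(array([ 0.564 , -0.1904,  0.2412]), 0.52)]
hook_seat [(array([ 0.564 , -0.19  ,  0.1551]), 0.39)]
stand_seat [(array([ 0.5664, -0.1866,  0.0805]), 0.58)]
pail [(array([0.5133, 0.1332, 0.0009]), 0.8)]
handle_top [(array([0.5148, 0.1353, 0.1086]), 0.97)]
```

View pics/w12c.png

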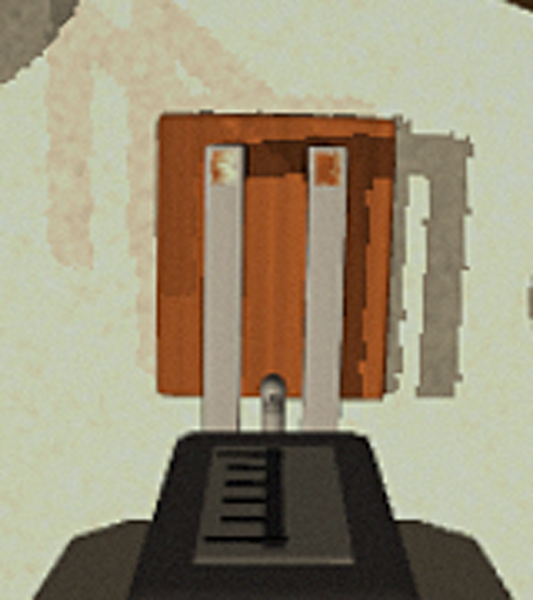

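View pics/s12c.png

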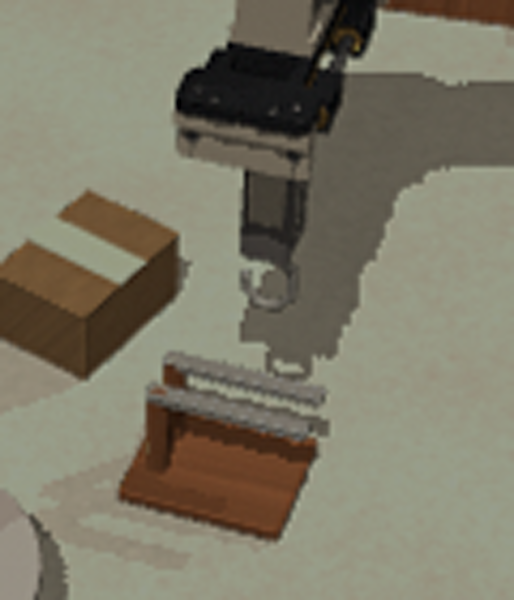

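Emit:
{"op": "send_rows", "data": {
  "offset": [
    [0, -0.0005, -0.006],
    [0, 0, -0.014],
    [0, 0, -0.018],
    [0, 0, -0.018],
    [0, 0, -0.016],
    [0, 0, -0.014],
    [0, 0, -0.012],
    [0, 0, -0.008],
    [0, 0, -0.006],
    [0, 0, -0.004],
    [0, 0, -0.002],
    [0, 0, 0]
  ],
  "turn": [0, 0, 0, 0, 0, 0, 0, 0, 0, 0, 0, 0]
}}

```text
t: 29.6
ee_pos: [0.565, -0.1933, 0.2008]
tcp_rot: [0.0, -0.676, 0.737, -0.0]
contact_force: [-0.1, -0.7, -2.1]
gripper_width: 0.0401
```

```bash
python3 - <<'E'
from ov import *
for i in range(3):
  o=get_obs();print(o['ee_pos'],o['contact_force']);s=snapshot('side')
cv2.imwrite('pics/s13.png',cv2.resize(s['pixels'][100:210,300:410],(600,600),interpolation=2))
E
```

```text
[ 0.5649698  -0.19325279  0.20080716] [-0.06710297 -0.69839071 -2.09785916]
[ 0.56501637 -0.19329672  0.20098983] [-0.4724616  -0.31171032 -2.73078077]
[ 0.56506822 -0.19328745  0.20108688] [-0.10705042  0.29173328 -1.53534291]
```

View pics/s13.png

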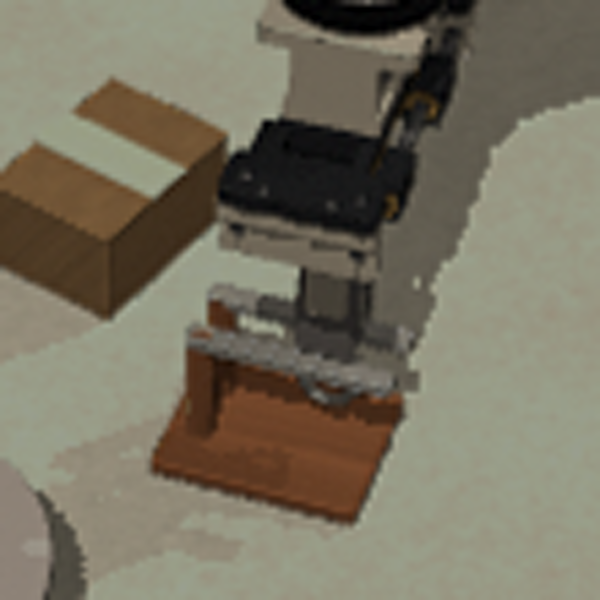

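Emit:
{"op": "send_rows", "data": {
  "offset": [
    [0, 0.001, -0.0015],
    [0, 0, -0.0015],
    [0, 0, -0.001],
    [0, 0, -0.0005],
    [0, 0, 0],
    [0, 0, 0]
  ],
  "turn": [0, 0, 0, 0, 0, 0]
}}

```text
t: 30.35
ee_pos: [0.5649, -0.1921, 0.1966]
tcp_rot: [0.0, -0.676, 0.737, 0.0]
contact_force: [-2.4, 1.2, 5.0]
gripper_width: 0.0399
```

```bash
python3 - <<'E'
from ov import *
for i in range(4):
  o=get_obs();print(o['ee_pos'],o['contact_force']);s=snapshot('side')
E
```

```text
[ 0.56487765 -0.19214353  0.19661193] [-2.38155034  1.1613033   4.9926012 ]
[ 0.56487976 -0.19214699  0.19665215] [-1.8867206   0.85600898  5.78787984]
[ 0.56491885 -0.19215421  0.19664299] [-2.3331066   1.14956587  6.54376333]
[ 0.56491178 -0.19217602  0.19663371] [-2.74864237  0.7046678   5.01447816]
```

Emit:
{"op": "send_rows", "data": {
  "offset": [
    [0, 0, 0.001],
    [0, 0, 0],
    [0, 0, 0]
  ],
  "turn": [0, 0, 0]
}}

```text
t: 30.85
ee_pos: [0.5649, -0.1923, 0.197]
tcp_rot: [-0.0, -0.676, 0.737, 0.0]
contact_force: [-0.3, -0.5, -2.7]
gripper_width: 0.0396
```

```bash
python3 - <<'E'
from ov import *
for i in range(4):
  o=get_obs();print(o['ee_pos'],o['contact_force']);s=snapshot('side')
s=snapshot('wrist')
cv2.imwrite('pics/w14.png',s['pixels'])
E
```

```text
[ 0.56487701 -0.19225656  0.19701458] [-0.28409323 -0.49848018 -2.67947928]
[ 0.56485826 -0.19225433  0.19699781] [ 0.41051647  0.21102307 -1.66490792]
[ 0.56484548 -0.19228325  0.19700107] [ 0.31840798  0.84477215 -2.22516984]
[ 0.564864   -0.19222703  0.19705144] [-0.29635684  0.43361795 -2.50502343]
```

View pics/w14.png

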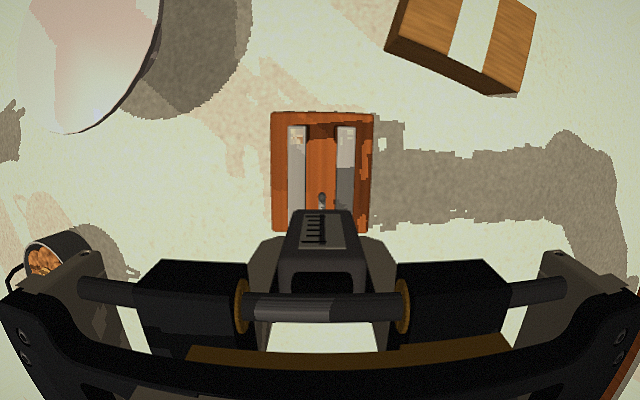

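Emit:
{"op": "send_rows", "data": {
  "offset": [
    [0, 0, -0.0004],
    [0, 0, 0],
    [0, 0, 0]
  ],
  "turn": [0, 0, 0]
}}

```text
t: 31.4
ee_pos: [0.5649, -0.1922, 0.1968]
tcp_rot: [-0.0, -0.676, 0.737, 0.0]
contact_force: [0.1, 0.0, -1.9]
gripper_width: 0.04
```

Emit:
{"op": "send_rows", "data": {
  "offset": [
    [0, 0, 0],
    [0, 0, 0],
    [0, 0, 0],
    [0, 0, 0],
    [0, 0, 0]
  ],
  "turn": [0, 0, 0, 0, 0],
  "grip": 0.5,
  "squeeze": 5
}}

```text
t: 31.9
ee_pos: [0.5649, -0.1922, 0.1969]
tcp_rot: [0.0, -0.676, 0.737, -0.0]
contact_force: [0.2, -0.2, -0.2]
gripper_width: 0.0467
```

Emit:
{"op": "send_rows", "data": {
  "offset": [
    [0, 0, 0],
    [0, 0, 0],
    [0, 0, 0],
    [0, 0, 0],
    [0, 0, 0],
    [0, 0, 0],
    [0, 0, 0]
  ],
  "turn": [0, 0, 0, 0, 0, 0, 0],
  "grip": 0
}}

```text
t: 32.6
ee_pos: [0.5649, -0.1922, 0.1968]
tcp_rot: [-0.0, -0.676, 0.737, 0.0]
contact_force: [-0.7, 0.3, 0.1]
gripper_width: 0.0925
```

```bash
python3 - <<'E'
from ov import *
o=get_obs();print(o['ee_pos'],o['contact_force'],o['gripper_width']);s=snapshot('side')
w=snapshot('wrist')
a=cv2.resize(s['pixels'][100:210,300:410],(400,400),interpolation=2);b=cv2.resize(w['pixels'][80:300,210:430],(400,400))
cv2.imwrite('pics/s15.png',np.hstack([a,b]))
E
```

```text
[ 0.56491951 -0.19221297  0.1968148 ] [-0.66917782  0.33477101  0.06859528] 0.09251013913804516
```

View pics/s15.png

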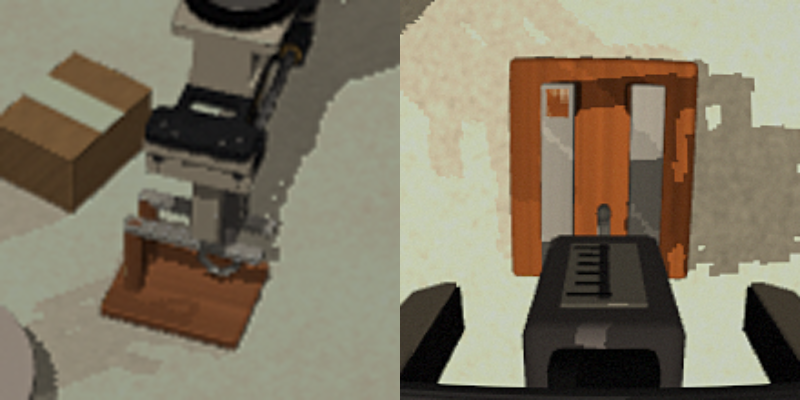

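Standing upright on the rails. Retreat straight up.

Emit:
{"op": "send_rows", "data": {
  "offset": [
    [0, 0, 0.004],
    [0, 0, 0.01],
    [0, 0, 0.02],
    [0, 0, 0.03],
    [0, 0, 0.03],
    [0, 0, 0.03],
    [0, 0, 0.02],
    [0, 0, 0.01],
    [0, 0, 0],
    [0, 0, 0]
  ],
  "turn": [0, 0, 0, 0, 0, 0, 0, 0, 0, 0]
}}

```text
t: 33.7
ee_pos: [0.5646, -0.1921, 0.3503]
tcp_rot: [-0.0, -0.676, 0.737, 0.0]
contact_force: [0.1, -0.1, 0.1]
gripper_width: 0.0933
```

```bash
python3 - <<'E'
from ov import *
o=get_obs();print(o['ee_pos'],o['contact_force'])
for c in ['side','top','wrist']:
  s=snap(c,c+'16')
  if c=='side': S=s
  for l in ['scale_centre','stand_seat','handle_top','pail','canister','cake_stand','carton']: print(c,l,[(np.round(q['location'],4),round(q['score'],2)) for q in landmark_of(c,l)[:1]])
i=S['pixels'];cv2.imwrite('pics/f.png',np.hstack([cv2.resize(i[115:205,310:400],(400,400),interpolation=2),cv2.resize(i[235:315,315:395],(400,400),interpolation=2)]))
E
python3 m.py m16
```

```text
[ 0.5645614  -0.19208706  0.35026715] [ 0.06155091 -0.06707254  0.1052598 ]
side scale_centre [(array([ 0.5643, -0.1924,  0.1202]), 0.61)]
side stand_seat [(array([ 0.568 , -0.1886,  0.0802]), 0.65)]
side handle_top [(array([0.5147, 0.135 , 0.1084]), 0.67)]
side pail [(array([ 0.5119,  0.1326, -0.0009]), 0.82)]
side canister [(array([0.6984, 0.3148, 0.0012]), 0.79)]
side cake_stand [(array([ 7.557e-01, -2.300e-03,  2.000e-04]), 0.98)]
side carton [(array([ 0.7148, -0.3261, -0.0009]), 0.58)]
top scale_centre [(array([ 0.5664, -0.1928,  0.1248]), 0.54)]
top stand_seat [(array([ 0.5692, -0.1862,  0.0791]), 0.72)]
top handle_top [(array([0.5096, 0.1375, 0.1084]), 0.73)]
top pail [(array([0.5134, 0.1358, 0.0009]), 0.66)]
top canister [(array([0.6981, 0.3141, 0.0028]), 0.57)]
top cake_stand [(array([ 7.513e-01, -3.000e-04, -7.000e-04]), 0.7)]
top carton [(array([ 0.7151, -0.3247, -0.0028]), 0.9)]
wrist scale_centre [(array([ 0.5635, -0.1941,  0.1207]), 0.8)]
wrist stand_seat [(array([ 0.5652, -0.1912,  0.0859]), 0.96)]
wrist handle_top [(array([0.5141, 0.135 , 0.1079]), 0.78)]
wrist pail []
wrist canister [(array([6.987e-01, 3.100e-01, 4.000e-04]), 0.56)]
wrist cake_stand [(array([ 0.7504, -0.0009,  0.0045]), 0.86)]
wrist carton [(array([ 0.714 , -0.3259, -0.0026]), 0.65)]
t 34.9 shift [-0.20647621  0.42535305] 0.993
t 34.95 shift [-0.22638321  0.4261713 ] 0.993
t 35.0 shift [-0.20219994  0.4253168 ] 0.993
p [ 0.56488787 -0.19220868  0.35082994] F [0.62922536 0.28357667 0.37830667] torque [ 0.10877796 -0.0489744   0.04782499] w 0.0926912365049616
px per 10mm up [ 0.22754497 -2.3046534 ]
```

View pics/f.png

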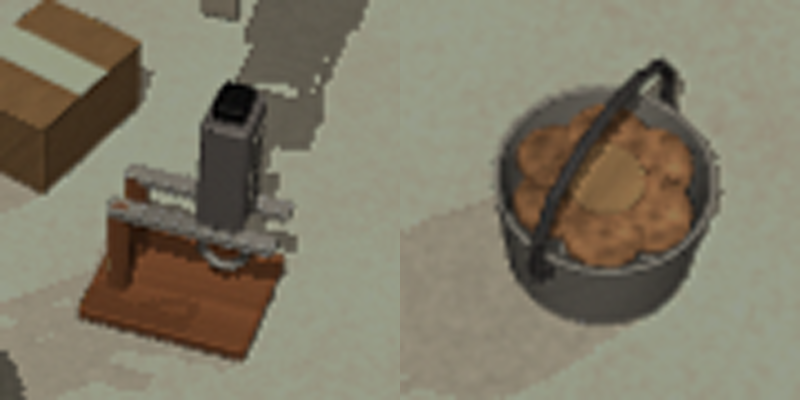

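The final picture matches the start: the scale is upright on its rails, and the pail is upright where it stood, within about 1 mm.

```bash
python3 -c "
from station import *
print(close_job())"
```

```text
the job is handed in; nothing more can be done
None
```

The pail was weighed and set back, the scale is back on its rails, and the job was handed in at about 35 s. No verdict was reported.

- **Weighing:** I took the scale from its stand and hooked it under the top of the pail's handle from the near side. I raised the pail about 9.5 mm clear (tracked in the side camera) and held it still for about 2.7 s. The extra wrist force was about 3.4 N, so the pail weighs roughly 0.35 kg.
- **Overshoot:** the pail hung at about 10.9 mm for roughly a second before I lowered it 1.5 mm for the hold.
- **Setting down:** the pail stands upright within about 1–2 mm of where it started. The scale was unhooked with no contact force and put back at its original spot.
- **Last checks:** the final pictures show the scale upright on both rails. The canister, cake stand and carton read where they stood at the start, within the networks' few-millimetre error. The gripper is open about 10 cm above the scale and its force reads near zero.
- **Unexpected contact:** while hooking, the scale pressed down with about 8–9 N and back with about 4 N, probably the hook's bottom on the biscuits. That does not fit the listed 60 mm biscuit height, and I could not explain it. Raising the tool 5 mm cleared it, and the pail did not measurably move.

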